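# Draw the spatula out of the lidded utensil box

## Task

Take the cover board off the opening of the utensil box and hang it by its handle on the hook of the stand. Then grip the spatula near the end of its handle, tilt it and draw it out diagonally through the opening, which is shorter than the spatula, and finish while still holding it in the gripper, all of it a good hand's breadth above the top of the box. Do not knock over or push the other things on the worktop.

Things in the scene. Friction and masses are not known exactly. Their poses are not given: they have to be found in the camera images.
- utensil_box: fixed low box of light wood, outside 140 (x) x 346 (y, long) x 58 mm (z); origin at the centre of its underside, z up. Floor 6 mm thick, walls 8 mm, inside height 44 mm under a fixed top panel 8 mm thick. The only way in is one opening in the top, 124 mm wide (x -62 to +62) and 170 mm long (y -155 to +15); the top is closed from y = +15 to +173. At the start the cover board lies on the opening.
- opening (a point): centre of the box's opening, in the plane of its top (58 mm above the worktop). Wall cupboards hang over the worktop from 510 mm height, beginning about 0.55 m ahead of the robot, and at its left from about y = 0.35 m: keep the wrist low or nearer than that.
- cover: loose flat cover board of brown wood, 136 (x) x 190 (y) x 8 mm, 160 g nominal, lying across the opening with its y axis along the box; origin at the centre of its underside, z up. On it a fixed square-cornered steel handle like a bridge: a level bar 10 mm thick (x), 12 mm high and 130 mm long (y), its centre 62 mm above the underside, on two legs at y = +-60 mm; the free gap under the bar is 48 mm high and 110 mm long.
- cover_bar (a point): middle of the handle bar of the cover (62 mm above the cover's underside)
- spatula: loose wooden spatula 250 mm long, 80 g nominal, lying on the box's floor under the cover; origin at the middle of its length on its underside, x along it towards the blade, z up. Handle straight and flat-sided, 18 mm wide and 20 mm high, from x = -125 to +25 mm; then a neck and a flat blade 46 mm wide and 8 mm thick from x = +60 to +125. The blade lies under the closed half of the box (box +y); the handle end lies in the opening, 40 to 70 mm from its -y edge.
- handle_end (a point): end of the spatula's handle (x = -125 mm, 10 mm above its underside)
- blade_end (a point): end of the spatula's blade (x = +125 mm, 4 mm above its underside)
- hook_stand: fixed steel hook stand; origin at the centre of its round foot (90 mm across) on the worktop, z up. An upright rod, 12 mm thick and 158 mm high to the top of its ball, carries a level round prong, 8 mm thick, with its axis 130 mm above the worktop, running from the rod along -x for 124 mm and ending in an upturned tip whose top is 152 mm above the worktop.
- hook_tip (a point): top of the prong's upturned tip (x = -124 mm, z = 152 mm in the stand's frame)
- hook_seat (a point): point on top of the prong where a handle can rest (x = -85 mm, z = 134 mm in the stand's frame)
- pepper_mill: bystander: wooden pepper mill 58x58x170 mm, origin under its centre
- striped_mug: bystander: striped mug 84x124x98 mm, origin under its centre
- steel_bowl: bystander: steel bowl 140x137x58 mm, origin under its centre
- salt_shaker: bystander: glass salt shaker 44x44x90 mm, origin under its centre
- garlic_bulb: bystander: garlic bulb 60x57x58 mm, origin under its centre
- tin: bystander: low food tin 75x75x58 mm, origin under its centre

How it is judged:
On the way, in this order (a step that is already met when the one before it is completed fails the run):
1. the cover hangs by its handle on the hook's prong, let go (contact force between cover and hook_stand above 0.4 N and contact force between cover and the fingers below 0.05 N and z of cover_bar in the frame of hook_stand above 0.11 m and x of cover_bar in the frame of hook_stand below -0.01 m and linear speed of cover below 0.1 m/s), for 0.2 s.
2. the gripped spatula is tilted through the opening: handle end over 30 mm above the box's top, blade end still under the closed top (z of handle_end in the frame of utensil_box above 0.088 m and z of blade_end in the frame of utensil_box below 0.05 m and contact force between spatula and the fingers above 0.5 N), for 0.05 s.
At the end, for the whole second after the job is handed in: The spatula is gripped in the fingers and still (under 50 mm/s), touching neither box, cover nor stand, both its ends more than 50 mm above the box's top (108 mm above the worktop); the cover hangs by its handle on the hook's prong, let go (all of step 1 and contact force between spatula and the fingers above 0.5 N and contact force between spatula and utensil_box below 0.05 N and contact force between spatula and cover below 0.05 N and contact force between spatula and hook_stand below 0.05 N and height (world z) of each of handle_end, blade_end above 0.108 m and linear speed of spatula below 0.05 m/s); the arm keeps its last pose, push and grip.
It fails at once if a bystander was pushed over 30 mm or tipped over (distance of any of pepper_mill, striped_mug, steel_bowl, salt_shaker, garlic_bulb, tin from where it was at the start of the episode above 0.03 m or angle between any of pepper_mill, striped_mug, steel_bowl, salt_shaker, tin's own z axis and vertical above 0.6 rad).
It also fails if it takes over 64 s, if anything falls off the work surface, if the arm or the gripper's body presses on something with over 40 N, if the wrist force passes 120 N, or if a joint passes its speed limit or range.

## Robot

A 7-joint arm with a two-finger parallel gripper is mounted at the origin on a cart in front of the work surface, level with it; the furniture and walls round the work are solid. World frame = base frame: x ahead of the robot, y to its left, z up, the work surface at z = 0. Lengths are in m, angles in rad, forces in N, time in s.
With the tool pointing down it reaches from about 0.425 to 0.95 m from the base axis. Payload 4.7 kg.
Tool frame: the origin (TCP) lies between the finger pads; the fingertips stand 25 mm ahead of it and the grasp point (between the pads) lies 6 mm ahead of it; z points along the fingers, y is the line along which they close (so a half turn about z gives the same grasp; the last joint's range is limited). The gripper opens to 85 mm and grips with 20 to 120 N. Pads are 22 mm wide; open, the fingers measure 114 mm over their backs; the gripper's body (76 mm by 85 mm) begins 54 mm behind the grasp point. The pads swing forward as they close: fully open they stand 13 mm farther back than shut.
Start: joints at [-1.355, 0.469, -0.049, 1.532, 0.024, 1.141, -0.082], TCP at [0.164, 0.655, 0.256] pointing down, gripper open.
Joint ranges: [-2.59, 2.59], [-0.33, 1.99], [-1.39, 1.29], [0.1, 2.45], [-1.04, 4.18], [0.21, 1.99], [-2.66, 2.66]. Speed limits (rad/s): [2.57, 2.57, 3.14, 3.14, 3.14, 3.14, 3.14].

## Interface

Orientations are given as a 3x3 rotation matrix whose columns are the frame's x, y, z axes.
In Python, from rig import * gives the robot as it stands. Calls block until the motion is done:
- movep(position, orientation): joint-space move of the TCP to a pose.
- move_l(position, attitude=None, feed=0.15, until_force=None): straight line of the TCP; attitude=None keeps the orientation; feed is the mean speed in m/s. With until_force (N) it stops when the force on the tool has changed by that much, and returns True; else False.
- move_joints(angles): joint-space move.
- command_gripper(opening, newtons=None): finger opening in m; newtons is the grip in N (None keeps the last); returns when the fingers have stopped.
- sleep(seconds).
- inverse_kinematics(position, orientation): joint angles nearest the present ones, or None.
- sense(): the state.
- camera(name): name is "scene" or "top" or "wrist"; returns (picture, depth): 480x640x3 uint8, red, green, blue; 480x640 float32, m along the optical axis (not along the pixel's ray), 0 where there is no reading.
- camera_params(name): a dict with "K" (3x3 intrinsics, pixels), "dist" ([k1, k2, p1, p2, k3] as OpenCV has them; the pictures are not rectified), "position" and "rotation" of the camera in the world; the wrist camera has in their place "tool_from_camera" (4x4, takes a point from camera to tool coordinates, whose origin is the TCP and whose axes are the flange's). Camera axes: x right, y down, z forward; pixel columns grow to the right and rows downward; lengths in m; the calibration is good to about 2 mm. A picture is of the moment at which its call begins: read the wrist's pose just before it. camera_params takes no time and is no camera call.
A pose or a line that the arm cannot do raises Unreachable and nothing moves.
- finish_job(): hands the job in; it is judged then, once.
The state is a dict: "time_s": time; "joint_pos": joint angles; "qd": joint speeds; "joint_efforts": joint torques, N m; "position": TCP position; "tcp_rot": TCP orientation; "wrist_force": force on the tool from outside, world axes, zero at the start; "ft_torque": the same for the moment, N m; "finger_gap": finger opening in m; "gripper_force": force on a finger pad.
Only numpy, scipy, OpenCV 4.12 (cv2) and the standard library are available. Lean on these libraries where they do the work, as an engineer would, in place of code of your own. Each camera call takes 0.05 s, during which the arm holds its last target. There are 200 camera calls.

## Working session

There is one attempt and no reset: what is moved stays moved. The work goes in short steps, each a Python script; the robot and the scene stay as the last script left them, time stands still between calls to the robot, and variables do not carry over. Pictures are saved under pics/ and viewed, at most 10 in all, crops included, and the job is handed in when it is done.

```bash
mkdir -p pics; ls; cat > h.py <<'E'
from rig import *
import numpy as np, cv2
def world(cam,depth,u,v,p=None,z=None):
    """pixel -> world; by depth (median 5x5) or on plane z"""
    P=camera_params(cam); K=np.array(P["K"]); d=np.array(P["dist"],float)
    n=cv2.undistortPoints(np.array([[[u,v]]],float),K,d)[0,0]; r=np.array([n[0],n[1],1])
    if cam=="wrist":
        s=p; T=np.eye(4); T[:3,:3]=s["tcp_rot"]; T[:3,3]=s["position"]; T=T@np.array(P["tool_from_camera"]); R,t=T[:3,:3],T[:3,3]
    else: R,t=np.array(P["rotation"]),np.array(P["position"])
    if z is not None:
        w=R@r; return t+w*(z-t[2])/w[2]
    w=depth[int(v)-2:int(v)+3,int(u)-2:int(u)+3]; w=w[w>0]
    return R@(r*np.median(w))+t
def snap(cam,name):
    s=sense(); im,d=camera(cam); cv2.imwrite(f"pics/{name}.png",im[:,:,::-1]); np.savez(f"pics/{name}.npz",d=d,p=s["position"],R=s["tcp_rot"]); return im,d
E
python3 - <<'E'
from h import *
for c in("top","scene"): snap(c,c); P=camera_params(c); print(c,P["position"],np.round(P["rotation"],2).tolist())
s=sense(); print(s["time_s"],s["position"],s["tcp_rot"])
E
```

```text
pics
top [0.38208408 0.11346037 1.34273427] [[0.02, -0.99, 0.15], [-1.0, -0.03, -0.02], [0.03, -0.15, -0.99]]
scene [-0.04109677 -0.41888182  1.16127532] [[0.64, -0.62, 0.45], [-0.77, -0.5, 0.39], [-0.02, -0.6, -0.8]]
0.1 [0.16344462 0.65442738 0.25536284] [[-9.70207517e-01  2.42275089e-01 -3.93219551e-04]
 [ 2.42275405e-01  9.70205976e-01 -1.72972525e-03]
 [-3.75653795e-05 -1.77345986e-03 -9.99998427e-01]]
```

View pics/top.png

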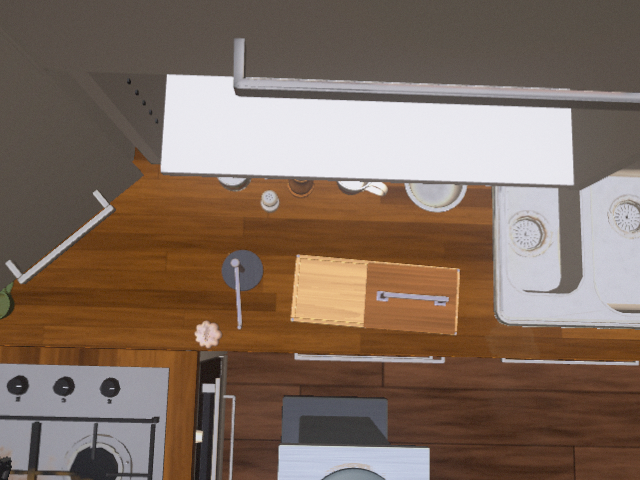

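View pics/scene.png

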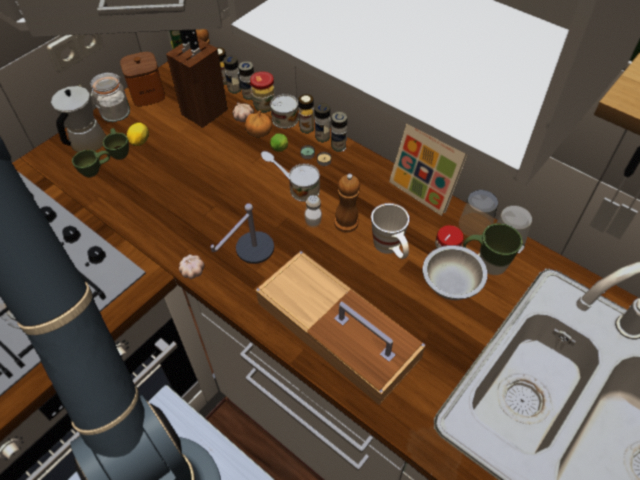

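```bash
python3 - <<'E'
from h import *
im=cv2.imread("pics/top.png")[230:350,195:470]; cv2.imwrite("pics/crop.png",cv2.resize(im,None,fx=2.9,fy=2.9,interpolation=cv2.INTER_CUBIC))
d=np.load("pics/top.npz")["d"]
for n,u,v,z in [("c1",297,255,.058),("c2",460,268,.066),("c3",457,334,.066),("c4",291,320,.058),("barL",378,296,.126),("barR",449,300,.126),("ball",235,262,.158),("tip",239,328,.152),("foot",242,270,.004),("garlic",207,334,.03),("salt",270,200,.09)]:
    print(n,world("top",d,u,v,z=z).round(3),world("top",d,u,v).round(3))
E
```

```text
c1 [0.544 0.131 0.058] [0.551 0.132 0.002]
c2 [ 0.525 -0.211  0.066] [ 0.532 -0.227  0.   ]
c3 [ 0.388 -0.203  0.066] [ 0.388 -0.22  -0.   ]
c4 [0.408 0.14  0.058] [0.409 0.141 0.004]
barL [ 0.458 -0.032  0.126] [ 0.462 -0.039  0.068]
barR [ 0.454 -0.173  0.126] [ 0.457 -0.187  0.068]
ball [0.514 0.249 0.158] [0.514 0.249 0.156]
tip [0.389 0.236 0.152] [0.389 0.252 0.004]
foot [0.514 0.251 0.004] [0.511 0.247 0.036]
garlic [0.375 0.315 0.03 ] [0.375 0.313 0.047]
salt [0.653 0.19  0.09 ] [0.654 0.191 0.086]
```

View pics/crop.png

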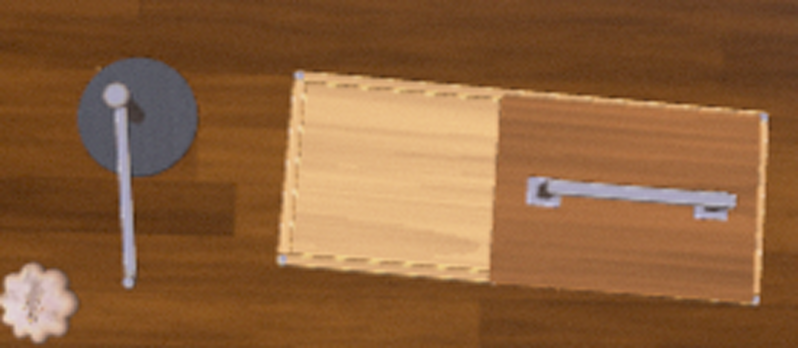

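```bash
cat >> h.py <<'E'
def Rz(yaw,tilt=0):
    """tool down, tool x = +y turned by yaw, tool y = +x turned by yaw; tilt: handle end (-y) up, hand leaning to +y"""
    from scipy.spatial.transform import Rotation as Ro
    return Ro.from_euler('z',yaw).as_matrix()@Ro.from_euler('x',-tilt).as_matrix()@np.array([[0,1,0],[1,0,0],[0,0,-1.]])
E
python3 - <<'E'
from h import *
c=np.array([world("top",None,*p,z=.058)[:2] for p in [(298.1,255.5),(459.1,270.3),(455.7,333.8),(291.6,319.7)]])
print(c.round(3),"ctr",c.mean(0)); v=(c[0]+c[3]-c[1]-c[2])/2; print("len",np.hypot(*v),"yaw",np.arctan2(-v[0],v[1]))
for p,z in [((383.6,294.5),.126),((448.4,299),.126),((235,262.8),.155),((239.1,327.6),.152)]: print(world("top",None,*p,z=z))
movep([.40,.22,.36],Rz(.0)); snap("wrist","w1"); print(sense()["position"])
movep([.45,-.07,.36],Rz(-.06)); snap("wrist","w2"); s=sense(); print(s["position"],s["time_s"],s["joint_pos"])
E
```

```text
[[ 0.543  0.129]
 [ 0.521 -0.211]
 [ 0.388 -0.203]
 [ 0.409  0.138]] ctr [ 0.46516147 -0.03637271]
len 0.3410390356252376 yaw -0.06186472300799025
[ 0.46136319 -0.04281709  0.126     ]
[ 0.45586761 -0.17167587  0.126     ]
[0.51287387 0.24920732 0.155     ]
[0.38926737 0.2361616  0.152     ]
[0.39964186 0.22140286 0.35966756]
[ 0.45033413 -0.06807908  0.35986798] 3.1667 [-0.73096843 -0.01747645  0.7947565   1.91188278  0.01315968  1.2422512
  0.00289062]
```

View pics/w1.png

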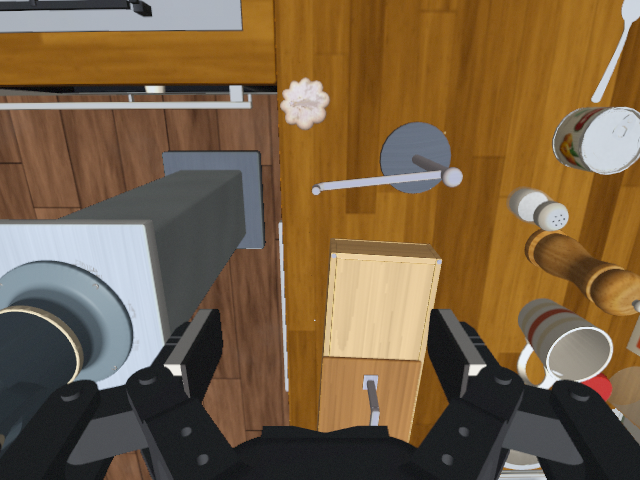

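View pics/w2.png

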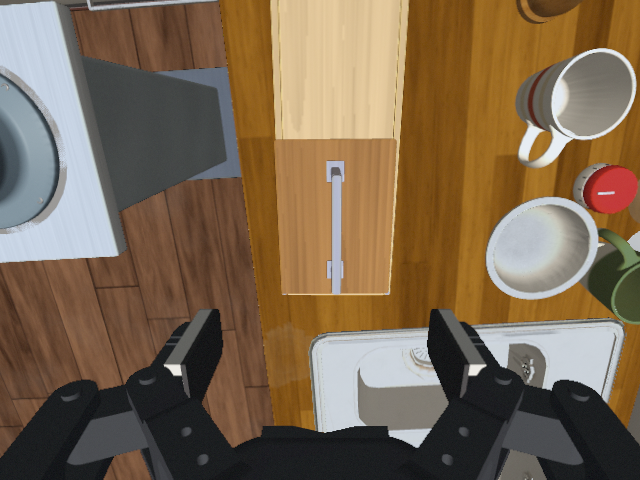

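```bash
python3 - <<'E'
from h import *
def w(n,u,v,z):
    f=np.load(f"pics/{n}.npz"); return world("wrist",None,u,v,p=dict(tcp_rot=f["R"],position=f["p"]),z=z).round(4)
print("tip",w("w1",316,190,.150),"ball",w("w1",453,177,.152))
print("bar",w("w2",337,171,.126),w("w2",336.5,293,.126))
print("cover",[w("w2",*p,.066) for p in [(276,139),(398,139),(281,294),(390,294)]])
print("salt",w("w1",552,215,.09),"mill", w("w1",632,293,.17))
# IK feasibility
for y in (.235,.26): 
  for x in (.34,.355,.37,.43,.44): print(x,y,inverse_kinematics([x,y,.18],Rz(.1)) is not None)
for t in (0,.2,.4,.6): print(t,[inverse_kinematics([.455,yy,z],Rz(-.06,t)) is not None for yy,z in[(-.12,.04),(-.15,.12),(-.2,.18),(-.2,.25)]])
E
```

```text
tip [0.3911 0.2379 0.15  ] ball [0.5143 0.2508 0.152 ]
bar [ 0.4634 -0.0387  0.126 ] [ 0.457  -0.1697  0.126 ]
cover [array([ 0.3996, -0.0091,  0.066 ]), array([ 0.5334, -0.0165,  0.066 ]), array([ 0.3871, -0.1986,  0.066 ]), array([ 0.525 , -0.2063,  0.066 ])]
salt [0.652  0.1991 0.09  ] mill [0.694 0.144 0.17 ]
0.34 0.235 True
0.355 0.235 True
0.37 0.235 True
0.43 0.235 True
0.44 0.235 True
0.34 0.26 True
0.355 0.26 True
0.37 0.26 True
0.43 0.26 True
0.44 0.26 True
0 [True, True, True, True]
0.2 [True, True, True, True]
0.4 [True, True, True, True]
0.6 [True, True, True, True]
```

```bash
python3 - <<'E'
from h import *
movep([.4612,-.079,.20],Rz(-.05)); command_gripper(.045,60)
move_l([.4612,-.079,.126],feed=.1)
command_gripper(0,60); s=sense(); print("gap",s["finger_gap"],s["gripper_force"])
move_l([.4612,-.079,.178],feed=.08); s=sense(); print(s["finger_gap"],s["wrist_force"],s["position"])
R=Rz(.105); ex,ey=R[:2,1],R[:2,0]; print(ex,ey)
tip=np.array([.390,.237]); pre=tip-.030*ex+.025*ey; print(pre)
for wp in ([.37,.10],[.38,.11],[.385,.12],[.39,.08]):
    try: move_l([*wp,.175],R,feed=.1); print("wp",wp); break
    except Unreachable as e: print(wp,e)
else: raise SystemExit
for p in (pre,pre+.006*ex):
    try: move_l([*p,.175],R,feed=.1); print(p); break
    except Unreachable as e: print(p,e)
s=sense(); print(s["finger_gap"],s["wrist_force"],s["position"],s["time_s"])
snap("wrist","w3"); snap("scene","s3")
im=cv2.imread("pics/s3.png")[170:330,130:340]; im=cv2.resize(im,None,fx=2.5,fy=2.5)
b=cv2.imread("pics/w3.png"); b=cv2.resize(b,(533,400)); b=b[:, :]
cv2.imwrite("pics/v3.png",cv2.resize(np.hstack([im,b[:, :]]),(800,302)))
E
```

```text
gap 0.008582723842738926 59.275699853897095
0.008904779878578954 [ 0.10129595 -0.68483887 -2.31892313] [ 0.46085033 -0.07876153  0.1777418 ]
[0.99449256 0.10480717] [-0.10480717  0.99449256]
[0.35754504 0.2587181 ]
wp [0.37, 0.1]
[0.35754504 0.2587181 ]
0.00943265411445131 [ 0.10415134 -0.19684185 -1.65181198] [0.35761746 0.25813932 0.17499161] 10.325
```

View pics/v3.png

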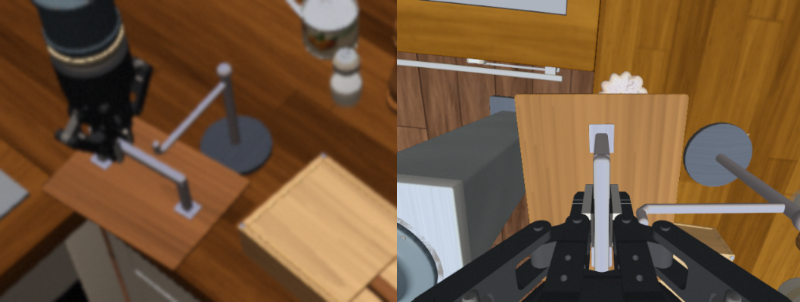

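The scene view (left half) shows the cover held level, with the prong tip (158,148) just ahead of the middle of the bar. In the wrist view (right half) the tip (645,212) is clear of the fingers. I'll slide it on and lower it.

```bash
python3 - <<'E'
from h import *
R=Rz(.105); ex,ey=R[:2,1],R[:2,0]; tip=np.array([.390,.237])
p=tip+.039*ex+.025*ey
print("hit",move_l([*p,.175],R,feed=.08,until_force=6))
print("down",move_l([*p,.143],R,feed=.04,until_force=3)); s=sense(); print(s["position"],s["wrist_force"],s["finger_gap"])
command_gripper(.03); sleep(.3); s=sense(); print(s["finger_gap"],s["wrist_force"])
move_l([*p,.26],feed=.15); command_gripper(.045)
sleep(.3); snap("scene","s4"); s=sense(); print(s["time_s"],s["wrist_force"])
movep([.455,-.02,.33],Rz(-.06)); snap("wrist","w4")
im=cv2.imread("pics/s4.png")[170:330,130:340]; im=cv2.resize(im,None,fx=2.5,fy=2.5)
b=cv2.resize(cv2.imread("pics/w4.png"),(533,400))
cv2.imwrite("pics/v4.png",cv2.resize(np.hstack([im,b]),(800,302)))
E
```

```text
hit False
down True
[0.4258254  0.26585983 0.14614778] [-0.65648617  0.2520497   4.78187098] 0.008823246466456543
0.029702923208958055 [-0.54878846 -0.00376482  0.30773694]
14.3167 [-0.03400084  0.05501963 -0.15914049]
```

View pics/v4.png

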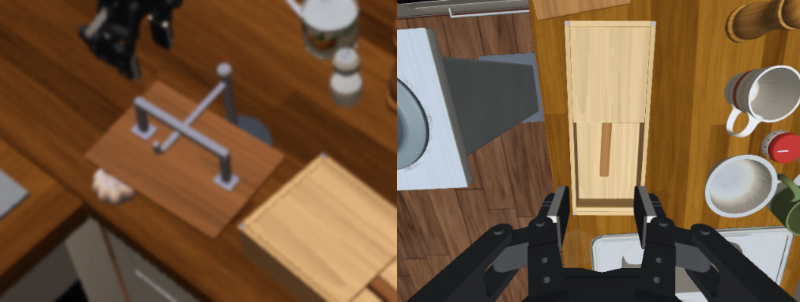

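View pics/w4.png

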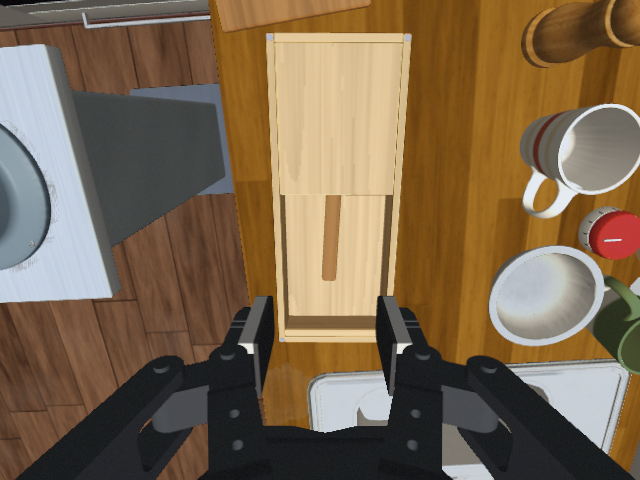

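The cover hangs level by its handle on the prong, and the arm is clear of it. The box is open: the spatula's handle end is at (329,280) and its handle runs to (333,195) at the edge of the closed top.

```bash
cat > plan.py <<'E'
from h import *
def w(n,u,v,z):
    f=np.load(f"pics/{n}.npz"); return world("wrist",None,u,v,p=dict(tcp_rot=f["R"],position=f["p"]),z=z)[:2]
he=w("w4",329,281,.024); mid=w("w4",333.5,197,.026)
d=(mid-he)/np.hypot(*(mid-he)); yaw=np.arctan2(-d[0],d[1])
c=[w("w4",*p,.058) for p in [(269,36),(410,36)]]; edge=w("w4",333.5,194.5,.058); low=w("w4",330,341,.058)
by=np.array([.06,.998]); ref=(c[0]+c[1])/2
if __name__=="__main__":
    print("he",he,"yaw",yaw,"width",w("w4",322,275,.026)-w("w4",336.5,275,.026))
    print("box +y end",ref,"edge dist",(ref-edge)@by,"(158) low dist",(ref-low)@by,"(346)  he dist",(ref-he)@by,"(258..288)")
    # section: s along y from closed-top edge(+ = under top), blade-end underside (yb,zb), tilt t
    X=np.linspace(-125,125,501); top=np.where(X<60,20,8)
    for yb,zb,t in [(140,7,0),(140,7,8),(115,7,12),(95,7,16),(80,7,21),(65,7,26),(50,7,31),(30,12,31),(0,30,31)]:
        a=np.radians(t); L=125-X
        yt=yb-L*np.cos(a)+top*np.sin(a); zt=zb+L*np.sin(a)+top*np.cos(a)
        m=yt>=-1; cl=50-zt[m].max() if m.any() else 99
        yu=yb-L*np.cos(a); zu=zb+L*np.sin(a); k=yu<-168
        print(yb,zb,t,"clear under edge",round(cl,1),"handle end",(yu[0]).round(),zu[0].round(),"wall",round(zu[k].min()-58) if k.any() else "-")
E
python3 plan.py
```

```text
he [ 0.45325305 -0.13933108] yaw -0.09930837474476455 width [-0.01841272  0.00101053]
box +y end [0.47707691 0.1345159 ] edge dist 0.1544883371070493 (158) low dist 0.34159508853767206 (346)  he dist 0.27472871416596834 (258..288)
140 7 0 clear under edge 23.0 handle end -110.0 7.0 wall -
140 7 8 clear under edge 3.0 handle end -108.0 42.0 wall -
115 7 12 clear under edge -2.0 handle end -130.0 59.0 wall -
95 7 16 clear under edge -5.3 handle end -145.0 76.0 wall -
80 7 21 clear under edge -9.4 handle end -153.0 97.0 wall -
65 7 26 clear under edge -11.4 handle end -160.0 117.0 wall -
50 7 31 clear under edge -11.0 handle end -164.0 136.0 wall -
30 12 31 clear under edge 10.3 handle end -184.0 141.0 wall 73
0 30 31 clear under edge 10.3 handle end -214.0 159.0 wall 73
```

```bash
cat > ex.py <<'E'
from plan import *
import sys
from scipy.optimize import brentq
X=np.linspace(-125,125,501); top=np.where(X<60,20,8); L=125-X
def clear(t,yb,zb):
    yt=yb-L*np.cos(t)+top*np.sin(t); zt=zb+L*np.sin(t)+top*np.cos(t); m=yt>=-1
    return 50-zt[m].max()
wps=[]; zb=9
for yb in (131,125,115,105,95,85,75,65,55,45,35):
    t=min(max(tt for tt in np.linspace(0,.7,351) if all(clear(q,yb,zb)>=6 for q in np.linspace(0,tt,8))),.52)
    if wps and yb<131: t=max(t,wps[-1][2])
    wps.append((yb,zb,t))
t=wps[-1][2]
yb,z=wps[-1][:2]
for k in (20,20,20): yb-=k*np.cos(t); z+=k*np.sin(t); wps.append((yb,z,t))
wps.append((yb,150,t)); GH=28; LG=228
d=np.array([-np.sin(yaw),np.cos(yaw)])
blade0=131.  # blade end s now, from handle end
def tcp(yb,zb,t):
    # h: horizontal coordinate along d relative to the handle end at the start
    g=yb-blade0+250-LG*np.cos(t)+(GH+6)*np.sin(t); zz=zb+LG*np.sin(t)+(GH+6)*np.cos(t)
    return np.array([*(he+d*g/1000),zz/1000])
if sys.argv[1]=="dry":
    for q in wps:
        yb,zb,t=q; hs=yb-250*np.cos(t); print(np.round(q,2),"clr",round(clear(t,yb,zb),1),"he s,z",round(hs),round(zb+250*np.sin(t)+10*np.cos(t)),tcp(*q).round(3),inverse_kinematics(tcp(*q),Rz(yaw,t)) is not None)
elif sys.argv[1]=="grip":
    p=tcp(blade0,6,0); print(p)
    movep([*p[:2],.15],Rz(yaw)); print("hit",move_l(p,feed=.06,until_force=8)); s=sense(); print(s["position"],s["wrist_force"])
    command_gripper(0,100); s=sense(); print(s["finger_gap"],s["gripper_force"],s["wrist_force"],s["time_s"])
else:
    for q in wps:
        hit=move_l(tcp(*q),Rz(yaw,q[2]),feed=.04 if q[1]<40 else .1,until_force=15)
        s=sense(); print(np.round(q,2),hit,s["wrist_force"].round(1),round(s["finger_gap"],4),s["time_s"])
        if hit: break
E
python3 ex.py dry
```

```text
[1.31e+02 9.00e+00 1.10e-01] clr 6.0 he s,z -117 47 [ 0.456 -0.112  0.068] True
[1.25e+02 9.00e+00 1.20e-01] clr 6.2 he s,z -123 48 [ 0.455 -0.118  0.069] True
[115.     9.     0.13] clr 6.2 he s,z -133 50 [ 0.454 -0.127  0.071] True
[105.     9.     0.14] clr 6.1 he s,z -143 53 [ 0.454 -0.137  0.074] True
[95.    9.    0.15] clr 6.1 he s,z -152 57 [ 0.453 -0.146  0.077] True
[85.    9.    0.17] clr 6.1 he s,z -161 61 [ 0.452 -0.154  0.081] True
[75.    9.    0.19] clr 6.1 he s,z -171 66 [ 0.451 -0.163  0.085] True
[65.    9.    0.22] clr 6.1 he s,z -179 72 [ 0.45  -0.171  0.091] True
[55.    9.    0.32] clr 14.3 he s,z -183 96 [ 0.45  -0.171  0.112] True
[45.    9.    0.51] clr 6.0 he s,z -173 141 [ 0.451 -0.157  0.151] True
[35.    9.    0.52] clr 11.2 he s,z -182 142 [ 0.451 -0.166  0.152] True
[17.64 18.94  0.52] clr 11.2 he s,z -199 152 [ 0.449 -0.183  0.162] True
[ 0.29 28.88  0.52] clr 11.2 he s,z -217 162 [ 0.447 -0.201  0.172] TrueTraceback (most recent call last):
  File "ex.py", line 25, in <module>
    yb,zb,t=q; hs=yb-250*np.cos(t); print(np.round(q,2),"clr",round(clear(t,yb,zb),1),"he s,z",round(hs),round(zb+250*np.sin(t)+10*np.cos(t)),tcp(*q).round(3),inverse_kinematics(tcp(*q),Rz(yaw,t)) is not None)
                                                                    ~~~~~^^^^^^^^^
  File "ex.py", line 7, in clear
    return 50-zt[m].max()
              ~~~~~~~~~^^
    return umr_maximum(a, axis, None, out, keepdims, initial, where)
ValueError: zero-size array to reduction operation maximum which has no identity
```

```bash
sed -i 's/zb=9$/zb=7.5/; s/>=6 for/>=4 for/; s/return 50-zt\[m\].max()/return 50-zt[m].max() if m.any() else 99/' ex.py; python3 ex.py dry && python3 ex.py grip
```

```text
[131.     7.5    0.14] clr 4.3 he s,z -117 51 [ 0.456 -0.111  0.072] True
[125.     7.5    0.14] clr 4.1 he s,z -122 53 [ 0.456 -0.116  0.074] True
[115.     7.5    0.16] clr 4.0 he s,z -132 56 [ 0.455 -0.125  0.077] True
[105.     7.5    0.17] clr 4.1 he s,z -141 60 [ 0.454 -0.134  0.08 ] True
[95.    7.5   0.19] clr 4.2 he s,z -151 64 [ 0.453 -0.143  0.083] True
[85.    7.5   0.21] clr 4.1 he s,z -160 68 [ 0.452 -0.151  0.087] True
[75.    7.5   0.23] clr 4.1 he s,z -168 75 [ 0.451 -0.159  0.093] True
[65.    7.5   0.26] clr 4.0 he s,z -176 82 [ 0.451 -0.166  0.1  ] True
[55.    7.5   0.32] clr 15.8 he s,z -183 95 [ 0.45  -0.171  0.111] True
[45.    7.5   0.52] clr 7.0 he s,z -172 140 [ 0.452 -0.156  0.15 ] True
[35.    7.5   0.52] clr 12.7 he s,z -182 140 [ 0.451 -0.166  0.15 ] True
[17.64 17.44  0.52] clr 12.7 he s,z -199 150 [ 0.449 -0.183  0.16 ] True
[ 0.29 27.38  0.52] clr 12.7 he s,z -217 160 [ 0.447 -0.201  0.17 ] True
[-17.07  37.31   0.52] clr 99 he s,z -234 170 [ 0.445 -0.218  0.18 ] True
[-17.07 150.     0.52] clr 99 he s,z -234 283 [ 0.445 -0.218  0.293] True
[ 0.45543425 -0.11743947  0.04      ]
hit False
[ 0.45561828 -0.11742575  0.0402246 ] [-0.21033852  0.95998867  0.41238471]
0.014914542613928772 98.17017674446106 [-1.90752014  0.54551412  5.99148767] 18.6917
```

```bash
sed -i 's/GH=28/GH=22.5/' ex.py; python3 - <<'E'
from h import *
command_gripper(.045)
E
python3 ex.py grip && python3 ex.py go
```

```text
[ 0.45546337 -0.11746542  0.0345    ]
hit False
[ 0.45563539 -0.117479    0.0347056 ] [ 0.02026558  0.2619182  -0.67379079]
0.01566404625663813 98.03759336471558 [-1.25095701  1.65915979  6.09299345] 22.05
[131.     7.5    0.14] False [-0.4 -0.3 -0.7] 0.0157 23.0167
[125.     7.5    0.14] False [ 0.3 -0.6 -0.6] 0.0156 23.3083
[115.     7.5    0.16] False [ 0.  -0.4 -1.3] 0.0152 23.7
[105.     7.5    0.17] False [-0.2 -1.4 -1.7] 0.0163 24.0917
[95.    7.5   0.19] False [-0.8  0.1 -1. ] 0.0157 24.4833
[85.    7.5   0.21] False [ 0.6  0.1 -0.8] 0.0156 24.875
[75.    7.5   0.23] False [-0.1 -0.5 -1.4] 0.0157 25.2667
[65.    7.5   0.26] False [ 0.2  0.4 -0.8] 0.0155 25.6667
[55.    7.5   0.32] False [-0.1 -0.1 -0.8] 0.0156 26.1167
[45.    7.5   0.52] False [ 0.  -0.3  0.1] 0.0154 27.3333
[35.    7.5   0.52] False [-0.  -0.7 -1. ] 0.0155 27.7333
[17.64 17.44  0.52] False [-0.3  0.8 -1.1] 0.0157 28.3833
[ 0.29 27.38  0.52] False [-0.5 -0.9 -0.7] 0.0157 29.0333
[-17.07  37.31   0.52] False [ 1.  -0.2 -0.2] 0.0154 29.6833
[-17.07 150.     0.52] False [ 0.4 -0.4 -1.2] 0.0156 30.9583
```

```bash
python3 - <<'E'
from h import *
sleep(.3); snap("scene","s5"); print(sense()["position"])
E
```

```text
[ 0.44508488 -0.22075024  0.28790499]
```

View pics/s5.png

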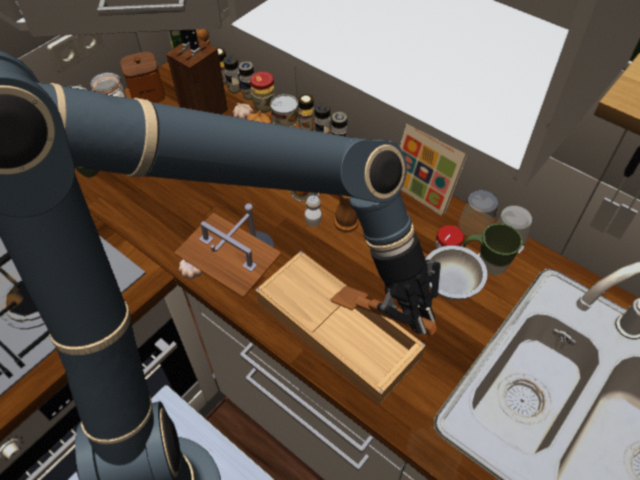

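The spatula is out and held, with its blade at about (350,298), and the cover is still hanging at (228,245). I'll check the blade's height by depth, then hand in.

```bash
python3 - <<'E'
from h import *
d=np.load("pics/s5.npz")["d"]
zs=[world("scene",d,u,v) for u,v in((340,298),(350,298),(362,302),(432,327))]; print(np.round(zs,3))
if .125<zs[0][2]<.22: print(finish_job())
E
```

```text
[[ 0.451 -0.05   0.168]
 [ 0.459 -0.067  0.176]
 [ 0.457 -0.097  0.195]
 [ 0.443 -0.243  0.287]]
the job is handed in; nothing more can be done
None
```

I handed the job in: the cover hangs by its handle on the hook's prong, and the gripper holds the spatula with its ends at about 0.16 m and 0.28 m, both above the 0.108 m limit. The hand-in call returned no verdict.

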